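# Lock the parts crate with its blade key

### The job

Take the orange-handled blade key from its wooden stand, put its blade into the slot of the brass cam lock on the crate's lid and turn the lock clockwise until it comes up against its stop, with the tongue pointing straight out over the red keeper. Then put the key back in its stand, hanging upright by its flange, and let go. Leave the black valve casting, the jar and the yellow bin where they are.

Things in the scene. Friction and masses are not known exactly. Their poses are not given: they have to be found in the camera images.
- lock_slot (a point): Brass cam lock, a disc 48 mm across on the crate's lid. Point: centre of the slot's mouth, on the axis, level with the disc's top, 105 mm above the bench. Turns with the disc: x along the slot, z up, the red tongue points to -x (reaches 64 mm from the axis). The slot runs right across the disc, 6 mm wide, 10 mm deep, edges bevelled to 11 mm wide over the top 2.5 mm.
- lock (a joint): Turn of the cam lock in rad about the upright axis through lock_slot, growing clockwise seen from above. 0 = open (tongue along the crate's front edge); pi/2 = hard stop, locked (tongue square to that edge, over the red keeper). Starts 0.1 to 0.4, stays where left, takes about 0.1 N m to turn. The blade has about 0.11 rad of play each way in the slot.
- crate: Wooden crate, lid shut, fixed to the bench: 170 (x) by 240 (y) mm, lid top 88 mm above the bench. Origin on the bench under its centre; the -x face is the front, with the red keeper (its top 113 mm above the bench, 17 mm out from the front). The lock's axis is 45 mm from the centre towards the front.
- key_grip (a point): Loose blade key, 101 mm tall, about 140 g, upright in its stand at first. Point: centre of the orange square handle, 26 by 26 by 50 mm tall, flats along x and y (grip any opposite pair). z up, x along the blade (as is the black stripe on top). Below the handle: a flange 50 mm across, top 25 and underside 30 mm below this point, then a 16 mm thick shank and the blade.
- key_tip (a point): Middle of the tip edge of the key's blade, 76 mm straight below key_grip along the key. The blade is 22 mm wide along x, 3.5 mm thick along y (at the tip 20 by 2 mm, full size 3 mm up) and 16 mm long below the shank. Same axes as key_grip.
- stand_hole (a point): Wooden key stand, a block 84 by 84 by 62 mm tall, fixed to the bench. Point: centre of the mouth of its square hole (32 by 32 mm, 54 mm deep) in the top face, 62 mm above the bench; x and y along the hole's sides. The key hangs in it, flange on the top face, any way round, with key_grip 30 mm above this point.
- casting: Bystander: black valve casting with a ribbed round cap, about 85 by 70 mm, 84 mm tall, loose, origin at the centre of its underside. Leave it alone.
- jar: Bystander: amber jar with a steel cap, 68 mm in diameter, 95 mm tall, loose, origin at the centre of its underside. Leave it alone.
- capbin: Bystander: yellow open bin of black caps, 130 by 100 mm, 60 mm tall, loose, origin at the centre of its underside. Leave it alone.
Not all that is in view belongs to the job. What is shaped like the part that bears key_grip but purple is not meant. What is shaped like the part that bears stand_hole but purple is not meant.

How it is judged (in metres and radians):
On the way, in this order (a step that is already met when the one before it is completed fails the run):
1. the key's blade is in the slot of the lock, which is still open (z of key_tip in the frame of lock_slot below -0.004 m and horizontal distance between key_tip and lock_slot below 0.01 m and value of joint lock below 0.8 rad), for 0.1 s.
2. the lock is turned home against its stop with the blade in the slot (z of key_tip in the frame of lock_slot below -0.004 m and horizontal distance between key_tip and lock_slot below 0.01 m and value of joint lock above 1.45 rad), for 0.1 s.
At the end, for the whole second after the job is handed in: Lock above 1.45 rad (within 7 degrees of its stop); key hanging upright (within 0.12 rad) in the stand, tip within 15 mm of the hole's axis, key_grip 24 to 36 mm above its mouth; casting, jar and bin within 30 mm of where they began (value of joint lock above 1.45 rad and horizontal distance between key_tip and stand_hole below 0.015 m and z of key_grip in the frame of stand_hole between 0.024 and 0.036 m and angle between key_grip's own z axis and vertical below 0.12 rad and distance of each of casting, jar, capbin from where it was at the start of the episode below 0.03 m); the robot touches nothing.
It fails at once if the casting is pushed away (distance of casting from where it was at the start of the episode above 0.03 m).
It fails at once if the jar is pushed away (distance of jar from where it was at the start of the episode above 0.03 m).
It fails at once if the yellow bin is pushed away (distance of capbin from where it was at the start of the episode above 0.03 m).
It also fails if it takes over 51 s, if anything falls off the work surface, if the arm or the gripper's body presses on something with over 40 N, if the wrist force passes 120 N, or if a joint passes its speed limit or range.

### The arm

A 7-joint arm with a two-finger parallel gripper is mounted at the origin on the work surface. World frame = base frame: x ahead of the robot, y to its left, z up, the work surface at z = 0. Lengths are in m, angles in degrees, forces in N, time in s.
With the tool pointing down it reaches from about 0.4 to 0.9 m from the base axis. Payload 5.5 kg.
Tool frame: the origin (TCP) lies midway between the tips of the shut fingers; the grasp point (between the pads) lies 19 mm behind it (robot.grip_depth is the distance from the TCP to the grasp point, in m); z points along the fingers, y is the direction in which the jaws open and shut (so a half turn about z gives the same grasp; the last joint's range is limited). The gripper opens to 85 mm and grips with 20 to 120 N. Pads are 22 mm wide; open, the fingers measure 114 mm over their backs; the gripper's body (76 mm by 85 mm) begins 54 mm behind the grasp point. The pads swing forward as they close: fully open they stand 13 mm farther back than shut.
Start: joints at [-49.492, 28.699, -24.465, 88.831, 12.651, 65.22, -12.049], TCP at [0.279, 0.587, 0.231] pointing down, gripper open.
Joint ranges: [-164.97, 164.97], [-17.58, 116.51], [-87.97, 89.64], [11.32, 138.91], [-80.73, 260.73], [10.89, 115.49], [-147.41, 147.41]. Speed limits (degrees/s): [147.25, 147.25, 180, 180, 180, 180, 180].

### API

Orientations are given as [roll, pitch, yaw] about the fixed x, y, z axes, in that order (R = Rz(yaw) Ry(pitch) Rx(roll)).
In Python, from plant import robot gives the robot as it stands.
- The arm moves only by the tool arm_command, never from a script. Its argument "deltas" is one flat list of numbers, 5 for each row, row after row: the opening, from 0 (shut) to 1 (fully open), then the shift along the tool's x, y, z in m, then the turn about the tool's z in rad. In form: [hand, x, y, z, spin, hand, x, y, z, spin, ...]. A call has 1 to 10 rows; each row shifts and turns the commanded pose from where the row before left it, along the tool's axes as they then stand; what a row does not reach is not made up. A row lasts 1/8 s, in which the tool goes at most 62.5 mm and 10.7 degrees, less where a joint would pass 70% of its speed; a pose out of reach is approached as far as the arm can. A call with a gripper value outside its range is refused whole. The fingers move at their own pace and stop on an object; the grip force is fixed at half the most. Time passes only in rows, so rows that do not move let the fingers close. It gives the time, the measured TCP pose, the force and the opening at its end, in the units of the state.
- robot.sense(): the state, without advancing time (a new reading comes with each control period).
- robot.capture(name): name is "side" or "top"; returns the picture (480x640x3 uint8, red, green, blue); there is no depth.
- robot.calibration(name): a dict with "mtx" (3x3 intrinsics, pixels), "extrinsics" (4x4, takes a point from camera to world coordinates). Camera axes: x right, y down, z forward; pixel columns grow to the right and rows downward; lengths in m; the calibration is good to about 2 mm. A picture is of the moment at which its call begins. calibration takes no time and is no camera call.
- robot.close_job(): hands the job in, once; it reports no verdict.
The state is a dict: "t": time; "q": joint angles; "dq": joint speeds; "joint_torque": joint torques, N m; "ee_pos": TCP position; "tcp_rot": TCP orientation; "wrist_force": force on the tool from outside, world axes, zero at the start; "torque": the same for the moment, N m; "finger_gap": opening from 0.0 (shut) to 1.0 (fully open).
Only numpy, scipy, OpenCV 4.12 (cv2) and the standard library are available. Lean on these libraries where they do the work, as an engineer would, in place of code of your own. Each camera call takes 0.05 s, during which the arm holds its last target.

## Working session

There is one attempt and no reset: what is moved stays moved. The work goes in short steps, Python scripts to look and compute and a tool call to move; the robot and the scene stay as the last step left them, time stands still between calls to the robot, and variables do not carry over. Pictures are saved under pics/ and viewed, and the job is handed in when it is done.

Besides the shell and the picture viewer there is one more tool, called after "Emit:" as name(argument=value, ...) on one line, values as JSON. arm_command: Moves the arm, as the interface text tells. Its arguments: {"type":"object","properties":{"deltas":{"type":"array"}},"required":["deltas"]}

```bash
ls; mkdir -p pics
python3 - <<'E'
from plant import robot
import cv2
print(robot.sense())
for n in("side","top"):
    c=robot.calibration(n);print(n,c)
    cv2.imwrite(f"pics/{n}0.png",robot.capture(n)[:,:,::-1])
E
```

```text
pics
{'t': 0.0, 'q': array([-49.49212111,  28.75482463, -24.45036359,  88.89296289,
        12.65165297,  65.21934342, -12.04793904]), 'dq': array([-0.0225683 , -0.08580865,  0.01994132,  0.00416264, -0.11345483,
       -0.0748297 ,  0.07252686]), 'joint_torque': array([ 1.82846448e-03, -5.69522130e+01, -5.81531838e+00, -2.80931461e+01,
        1.06522351e-02,  1.21478346e-02, -2.84438295e-05]), 'ee_pos': array([0.2788592 , 0.58636123, 0.23023281]), 'tcp_rot': array([-1.79886226e+02, -1.95687716e-03,  1.54574865e+02]), 'wrist_force': array([-0.09118341, -0.79597448,  1.19857114]), 'torque': array([0.0357857 , 0.00150106, 0.0219432 ]), 'finger_gap': 1.0019125817439927}
side {'mtx': array([[616.1076439 ,   0.        , 322.46953851],
       [  0.        , 616.1076439 , 238.63818182],
       [  0.        ,   0.        ,   1.        ]]), 'extrinsics': array([[ 0.99885284, -0.02954467,  0.03768448,  0.52199406],
       [-0.04781768, -0.65723525,  0.75216706, -1.13953393],
       [ 0.00254504, -0.75310619, -0.65789406,  1.1265919 ],
       [ 0.        ,  0.        ,  0.        ,  1.        ]])}
top {'mtx': array([[476.91931221,   0.        , 304.7363512 ],
       [  0.        , 476.91931221, 236.87805427],
       [  0.        ,   0.        ,   1.        ]]), 'extrinsics': array([[ 0.01912411, -0.99778998,  0.06363512,  0.50773128],
       [-0.99979922, -0.0194658 , -0.00475373,  0.02656044],
       [ 0.00598193, -0.06353143, -0.99796191,  1.33060037],
       [ 0.        ,  0.        ,  0.        ,  1.        ]])}
```

View pics/side0.png

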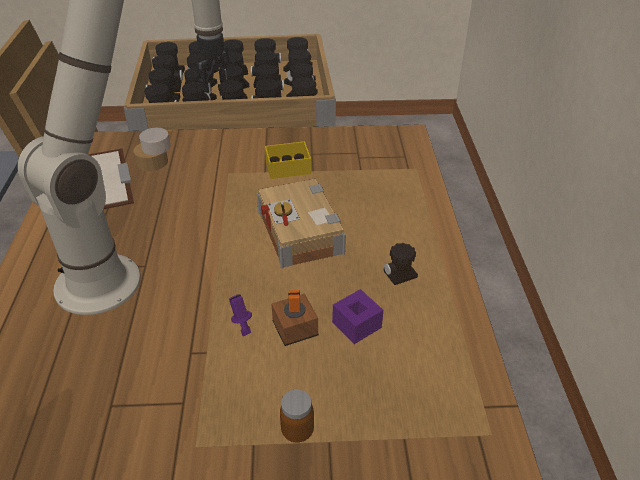

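View pics/top0.png

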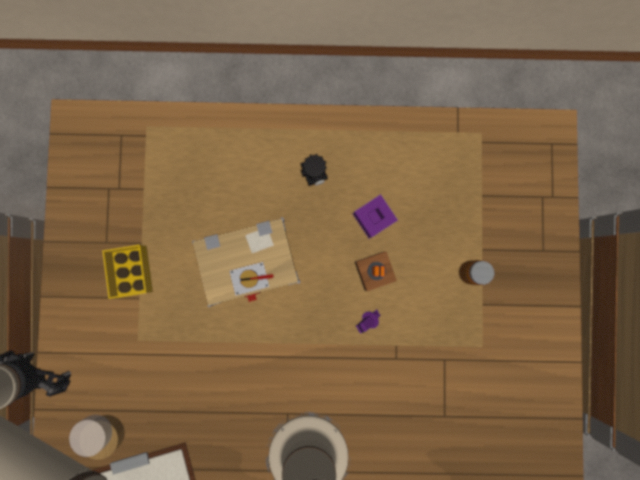

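The stand and key are near (295,310) in the side view and (376,271) in the top view. The lock is near (284,209) side and (250,279) top. I'll enlarge both.

Run:
```python
import cv2,numpy as np
s=cv2.imread("pics/side0.png");t=cv2.imread("pics/top0.png")
def crop(im,x,y,w,h,k,name):
    cv2.imwrite(name,cv2.resize(im[y:y+h,x:x+w],None,fx=k,fy=k,interpolation=cv2.INTER_CUBIC))
crop(s,260,280,70,70,8,"pics/c_side_stand.png")
crop(s,245,170,110,100,7,"pics/c_side_crate.png")
crop(t,345,240,60,60,8,"pics/c_top_stand.png")
crop(t,185,210,125,100,6,"pics/c_top_crate.png")
```

```text
(no output)
```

View pics/c_side_stand.png

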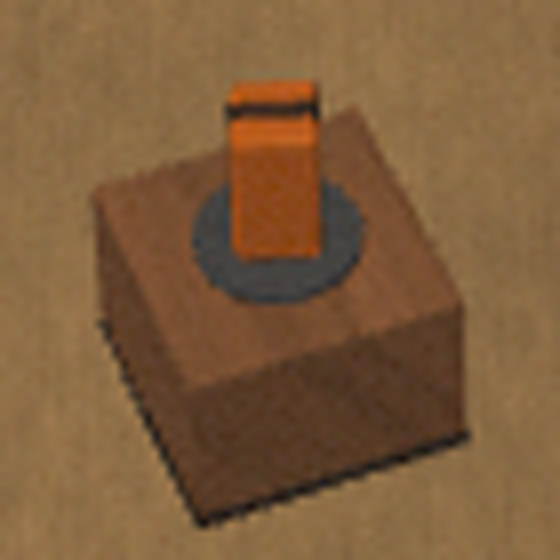

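View pics/c_side_crate.png

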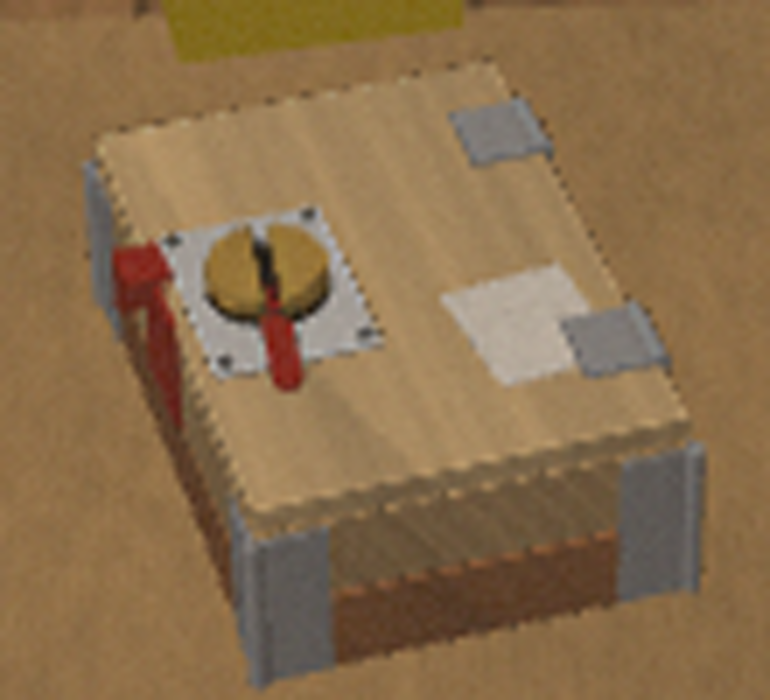

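View pics/c_top_stand.png

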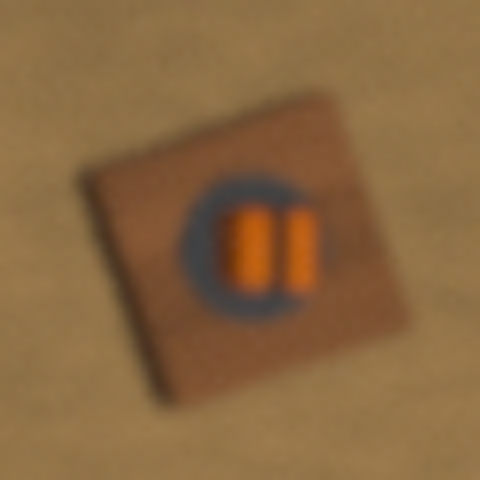

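View pics/c_top_crate.png

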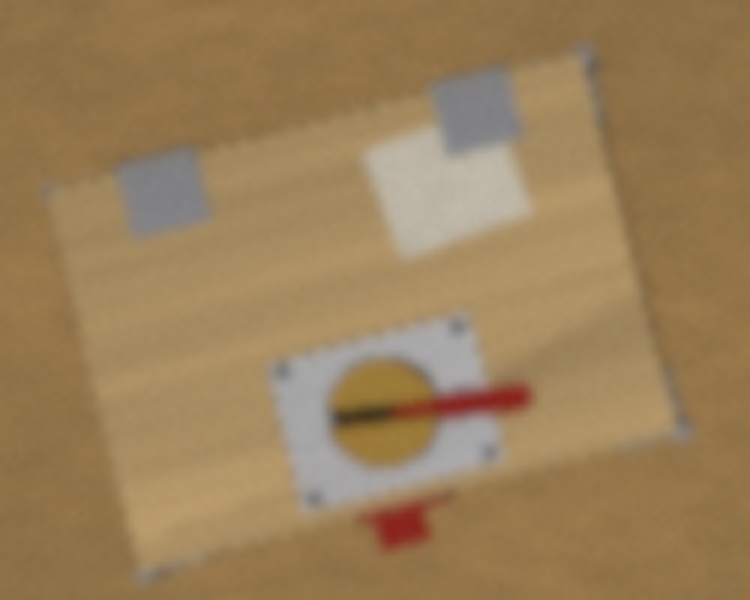

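```bash
cat > h.py <<'E'
import numpy as np
from plant import robot
def back(n,px,z):
    c=robot.calibration(n);K=c["mtx"];T=c["extrinsics"]
    d=T[:3,:3]@np.linalg.solve(K,[px[0],px[1],1.]);o=T[:3,3]
    return (o+d*(z-o[2])/d[2])[:2]
def cr(p,o,k): return (np.array(p)+.5)/k-.5+np.array(o)
def proj(n,P):
    c=robot.calibration(n);T=np.linalg.inv(c["extrinsics"]);p=T[:3,:3]@np.array(P)+T[:3,3];p=c["mtx"]@p;return p[:2]/p[2]
E
python3 - <<'E'
from h import *
np.set_printoptions(precision=4,suppress=True)
def show(l,n,pts,o,k,z):
    P=np.array([back(n,cr(p,o,k),z) for p in pts]);print(l,n,P.tolist() if 0 else P.round(4).tolist(),"mean",P.mean(0));return P
def ang(a,b): d=b-a;return np.degrees(np.arctan2(d[1],d[0])),np.hypot(*d)
for n,pts,o in(("side",[(97,190),(357,105),(463,305),(193,385)],(260,280)),("top",[(90,178),(333,95),(410,325),(170,405)],(345,240))):
    P=show("stand",n,pts,o,8,.062);print([ang(P[i],P[(i+1)%4]) for i in range(4)])
show("flange","side",[(278,240)],(260,280),8,.067);show("flange","top",[(253,248)],(345,240),8,.067)
show("htop","side",[(228,95+13),(319,95+13)],(260,280),8,.117);show("htop","top",[(280,250)],(345,240),8,.117)
P=show("stripe","side",[(228,108),(319,107)],(260,280),8,.117);print(ang(*P))
P=show("stripe","top",[(279,207),(281,292)],(345,240),8,.117);print(ang(*P))
show("disc","side",[(267,270)],(245,170),7,.105);show("disc","top",[(383,411)],(185,210),6,.105)
P=show("slot","top",[(338,417),(528,397)],(185,210),6,.1);print(ang(*P))
P=show("slot","side",[(257,232),(289,385)],(245,170),7,.1);print(ang(*P))
P=show("crate","top",[(145,577),(685,433),(588,50),(48,190)],(185,210),6,.088);print([ang(P[i],P[(i+1)%4]) for i in range(4)])
P=show("crate","side",[(250,515),(690,430),(490,62),(95,140)],(245,170),7,.088);print([ang(P[i],P[(i+1)%4]) for i in range(4)])
E
```

```text
stand side [[0.453, -0.1472], [0.53, -0.1163], [0.5583, -0.1967], [0.4811, -0.2231]] mean [ 0.5056 -0.1708]
[(np.float64(21.89859152029738), np.float64(0.08295832296635938)), (np.float64(-70.62345467732007), np.float64(0.08527653850347676)), (np.float64(-161.14173220020783), np.float64(0.08158620799831266)), (np.float64(110.29382791048074), np.float64(0.0808984343858668))]
stand top [[0.5249, -0.1165], [0.554, -0.1971], [0.4782, -0.2233], [0.4503, -0.1439]] mean [ 0.5019 -0.1702]
[(np.float64(-70.1172158372241), np.float64(0.08569447745687775)), (np.float64(-160.93822216521008), np.float64(0.08018848358507438)), (np.float64(109.36964970835169), np.float64(0.08411260539376252)), (np.float64(20.19747094085151), np.float64(0.07942815644629064))]
flange side [[0.5058, -0.1739]] mean [ 0.5058 -0.1739]
flange top [[0.5027, -0.1702]] mean [ 0.5027 -0.1702]
htop side [[0.4931, -0.1687], [0.5188, -0.1698]] mean [ 0.506  -0.1692]
htop top [[0.5024, -0.171]] mean [ 0.5024 -0.171 ]
stripe side [[0.4931, -0.1687], [0.5188, -0.1694]] mean [ 0.506 -0.169]
(np.float64(-1.731152043080086), np.float64
[... 568 characters left out ...]
0339], [0.6355, 0.0795], [0.5699, 0.3126]] mean [0.5198 0.1728]
[(np.float64(-74.03486961081819), np.float64(0.24054547328993334)), (np.float64(15.40336794666685), np.float64(0.17170702533186)), (np.float64(105.7414913818204), np.float64(0.24212991627579122)), (np.float64(-164.0683535429829), np.float64(0.1726438898102754))]
crate side [[0.4736, 0.0353], [0.6366, 0.0756], [0.5713, 0.3126], [0.4104, 0.266]] mean [0.523  0.1724]
[(np.float64(13.884031782123563), np.float64(0.16792407379396163)), (np.float64(105.39654421380952), np.float64(0.24583263384614712)), (np.float64(-163.82715243283377), np.float64(0.16753928635013893)), (np.float64(-74.68531721857825), np.float64(0.23913055037258435))]
```

Measured, averaging the two cameras (they differ by about 3 mm in x):

| Item | Position | Orientation |
|---|---|---|
| Key and stand | (0.504, -0.171) | blade yaw about -2° |
| Lock | (0.479, 0.160) | slot at 97.3° / -82.7°, so lock ≈ 0.14 rad |

The sizes match those given: stand about 83 mm, crate 241×170 mm. I'll turn the tool to yaw 88° first.

Emit:
arm_command(deltas=[1, 0, 0, 0, 0.166, 1, 0, 0, 0, 0.166, 1, 0, 0, 0, 0.166, 1, 0, 0, 0, 0.166, 1, 0, 0, 0, 0.166, 1, 0, 0, 0, 0.166, 1, 0, 0, 0, 0.166])

```text
t: 0.98
ee_pos: [0.2789, 0.5867, 0.2307]
tcp_rot: [-180.0, 0.1, 87.7]
wrist_force: [-0.2, -0.1, -0.0]
finger_gap: 0.998
```

Emit:
arm_command(deltas=[1, -0.0535, 0.0182, 0, 0, 1, -0.0535, 0.0182, 0, 0, 1, -0.0535, 0.0182, 0, 0, 1, -0.0535, 0.0182, 0, 0, 1, -0.0535, 0.0182, 0, 0, 1, -0.0535, 0.0182, 0, 0, 1, -0.0535, 0.0182, 0, 0, 1, -0.0535, 0.0182, 0, 0, 1, -0.0535, 0.0182, 0, 0, 1, -0.0535, 0.0182, 0, 0])

```text
t: 2.22
ee_pos: [0.4423, 0.0442, 0.2313]
tcp_rot: [180.0, -0.0, 88.0]
wrist_force: [1.2, 1.5, 0.7]
finger_gap: 0.998
```

Run:
```python
from plant import robot
s=robot.sense();print(s['q'].round(1),s['ee_pos'],s['tcp_rot'],s['t'])
```

```text
[-17.2   5.6   8.5 117.9  -1.   56.5 -10.1] [0.44230204 0.04424884 0.23126615] [ 1.79992950e+02 -1.05372666e-02  8.80073827e+01] 2.225
```

Emit:
arm_command(deltas=[1, -0.0532, 0.0173, 0, 0, 1, -0.0532, 0.0173, 0, 0, 1, -0.0532, 0.0173, 0, 0, 1, -0.0532, 0.0173, 0, 0, 1, 0, 0, 0, 0])

```text
t: 2.85
ee_pos: [0.5037, -0.1745, 0.2311]
tcp_rot: [-180.0, 0.2, 87.6]
wrist_force: [-0.7, 1.1, -0.6]
finger_gap: 0.999
```

Run:
```python
from plant import robot
import cv2
s=robot.sense();print(s['q'].round(1),s['ee_pos'],s['tcp_rot'],s['t'])
for n,(x,y,w,h) in(("side",(220,180,160,160)),("top",(300,200,160,120))):
    im=robot.capture(n)[:,:,::-1];cv2.imwrite(f"pics/{n}1.png",cv2.resize(im[y:y+h,x:x+w],None,fx=3.7,fy=3.7))
```

```text
[  0.4  15.3  18.7 107.   -5.5  58.6  18.8] [ 0.50366971 -0.17453543  0.23106179] [-1.79992519e+02  1.60286441e-01  8.75529046e+01] 2.85
```

View pics/side1.png

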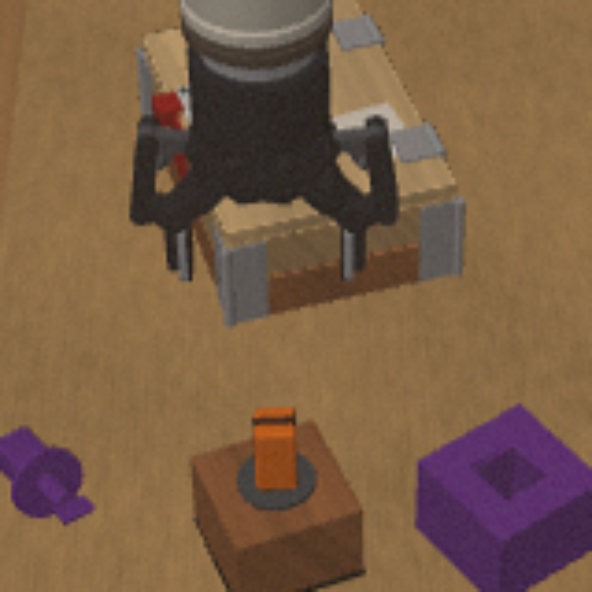

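The gripper is over the key with the jaws along x, and the fingers clear both sides. I'll descend and grip.

Emit:
arm_command(deltas=[1, 0.0035, 0, 0.03, 0, 1, 0, 0, 0.03, 0, 1, 0, 0, 0.035, 0, 1, 0, 0, 0.035, 0, 1, 0, 0, 0.025, 0, 1, 0, 0, 0, 0])

```text
t: 3.7
ee_pos: [0.5022, -0.163, 0.0745]
tcp_rot: [-179.7, -0.1, 88.1]
wrist_force: [0.5, 1.0, -0.1]
finger_gap: 1.001
```

Emit:
arm_command(deltas=[1, 0, 0, 0, 0])

```text
t: 3.82
ee_pos: [0.5047, -0.1647, 0.0771]
tcp_rot: [180.0, -0.0, 88.1]
wrist_force: [-0.3, 0.2, -0.8]
finger_gap: 1.0
```

Emit:
arm_command(deltas=[1, -0.0063, 0, 0.001, 0, 1, 0, 0, 0, 0, 1, 0, 0, 0, 0])

```text
t: 4.2
ee_pos: [0.5041, -0.1721, 0.0758]
tcp_rot: [179.9, 0.0, 88.0]
wrist_force: [-0.2, -0.8, -0.2]
finger_gap: 1.001
```

Emit:
arm_command(deltas=[0, 0, 0, 0, 0, 0, 0, 0, 0, 0, 0, 0, 0, 0, 0, 0, 0, 0, 0, 0, 0, 0, 0, 0, 0, 0, 0, 0, 0, 0])

```text
t: 4.95
ee_pos: [0.504, -0.1719, 0.0754]
tcp_rot: [180.0, -0.0, 88.0]
wrist_force: [-0.2, 0.9, 1.6]
finger_gap: 0.299
```

Gripped: the opening of 0.299 corresponds to about 25.5 mm. I'll lift.

Emit:
arm_command(deltas=[0, 0, 0, -0.02, 0, 0, 0, 0, -0.035, 0, 0, 0, 0, -0.035, 0, 0, 0, 0, -0.035, 0, 0, 0, 0, -0.03, 0, 0, 0, 0, 0, 0])

```text
t: 5.7
ee_pos: [0.5053, -0.1723, 0.2323]
tcp_rot: [179.7, 0.0, 88.0]
wrist_force: [-0.6, -0.5, -1.2]
finger_gap: 0.301
```

Emit:
arm_command(deltas=[0, 0, 0, 0, -0.1733, 0, 0, 0, 0, -0.1733, 0, 0, 0, 0, -0.1733, 0, 0, 0, 0, -0.1733, 0, 0, 0, 0, -0.1733, 0, 0, 0, 0, -0.1733, 0, 0, 0, 0, -0.1733, 0, 0, 0, 0, -0.1733, 0, 0, 0, 0, -0.1733, 0, 0, 0, 0, -0.1733])

```text
t: 6.95
ee_pos: [0.5027, -0.1715, 0.2283]
tcp_rot: [179.9, -0.2, -172.4]
wrist_force: [-0.1, -0.9, -1.4]
finger_gap: 0.301
```

Emit:
arm_command(deltas=[0, 0, 0, 0, 0, 0, 0, 0, 0, 0])

```text
t: 7.2
ee_pos: [0.5033, -0.1718, 0.2293]
tcp_rot: [180.0, -0.1, -172.9]
wrist_force: [0.4, -0.4, -1.7]
finger_gap: 0.298
```

Run:
```python
from plant import robot
import cv2
s=robot.sense();print(s['q'].round(1),s['ee_pos'],s['tcp_rot'],s['t'],s['finger_gap'])
for n,(x,y,w,h) in(("side",(220,180,160,160)),):
    im=robot.capture(n)[:,:,::-1];cv2.imwrite(f"pics/{n}2.png",cv2.resize(im[y:y+h,x:x+w],None,fx=3.7,fy=3.7))
```

```text
[ 12.8  14.9   3.7 106.7  -1.1  58.5 114.1] [ 0.50326709 -0.17180312  0.2293067 ] [ 1.79958741e+02 -8.58523996e-02 -1.72912288e+02] 7.2 0.29795254747824224
```

View pics/side2.png

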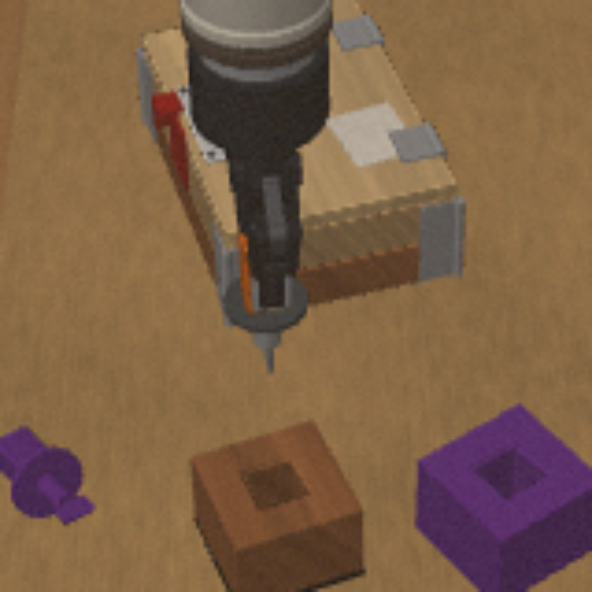

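The key is held upright, blade down, and the stand hole is clear at about crop (276,485). Now over to the lock.

Emit:
arm_command(deltas=[0, -0.0028, 0.0554, 0, 0, 0, -0.0028, 0.0554, 0, 0, 0, -0.0028, 0.0554, 0, 0, 0, -0.0028, 0.0554, 0, 0, 0, -0.0028, 0.0554, 0, 0, 0, -0.0028, 0.0554, 0, 0, 0, 0, 0, 0.02, 0, 0, 0, 0, 0.01, 0, 0, 0, 0, 0, 0, 0, 0, 0, 0, 0])

```text
t: 8.5
ee_pos: [0.4789, 0.1591, 0.2007]
tcp_rot: [-180.0, 0.0, -172.8]
wrist_force: [0.6, 0.5, -1.6]
finger_gap: 0.297
```

Run:
```python
from plant import robot
import cv2
s=robot.sense();print(s['q'].round(1),s['ee_pos'],s['tcp_rot'],s['t'],s['finger_gap'])
for n,(x,y,w,h) in(("side",(235,130,110,100)),("top",(205,225,90,90))):
    im=robot.capture(n)[:,:,::-1];cv2.imwrite(f"pics/{n}3f.png",im);cv2.imwrite(f"pics/{n}3.png",cv2.resize(im[y:y+h,x:x+w],None,fx=6,fy=6,interpolation=2))
```

```text
[-13.6  14.4  -9.1 111.7   2.8  54.1  73.2] [0.47888219 0.15913127 0.20069601] [-1.79996491e+02  3.19185030e-02 -1.72835689e+02] 8.5 0.297036447627635
```

View pics/side3.png

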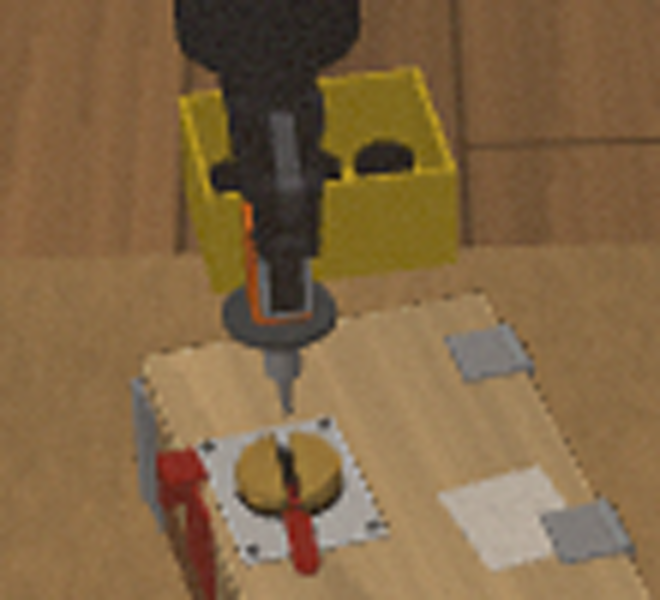

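View pics/top3.png

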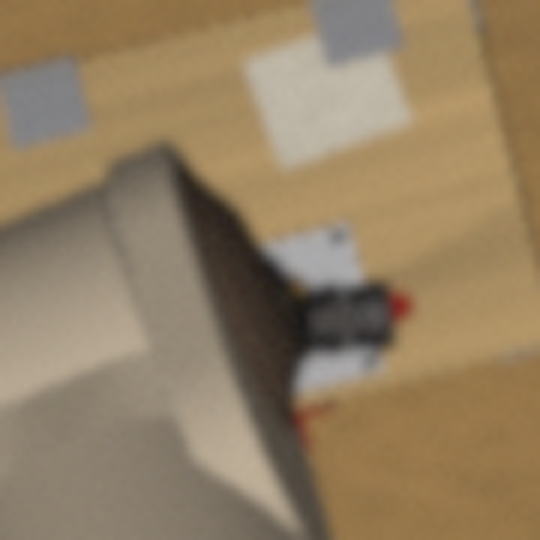

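```bash
python3 - <<'E'
from h import *
o=(235,130)
print("tip",back("side",cr((289,411),o,6),.1413))
print("proj tcp-tip",(proj("side",(.4789,.1591,.1413))+.5-o)*6-.5)
print("disc",back("side",cr((289,472),o,6),.105))
print("slot far mouth",back("side",cr((281,440),o,6),.105), "near",back("side",cr((291,490),o,6),.105))
print("flange",back("side",cr((279,312),o,6),.1413+.051))
for a in [0]:
    import math
    for c in [(.4789,.1605)]:
        print([((proj("side",(c[0]+.024*math.cos(t),c[1]+.024*math.sin(t),.105))+.5-o)*6-.5).round() for t in (0,math.pi/2,math.pi,-math.pi/2)])
E
python3 - <<'E'
import cv2
im=cv2.imread("pics/side3f.png");cv2.imwrite("pics/side3z.png",cv2.resize(im[180:235,260:310],None,fx=11,fy=11,interpolation=2))
E
```

```text
tip [0.48189276 0.15345877]
proj tcp-tip [282.1850362  403.37774529]
disc [0.48044539 0.15641896]
slot far mouth [0.47683589 0.17979046] near [0.48133786 0.14353607]
flange [0.47963081 0.15670708]
[array([339., 465.]), array([286., 433.]), array([232., 468.]), array([285., 500.])]
```

View pics/side3z.png

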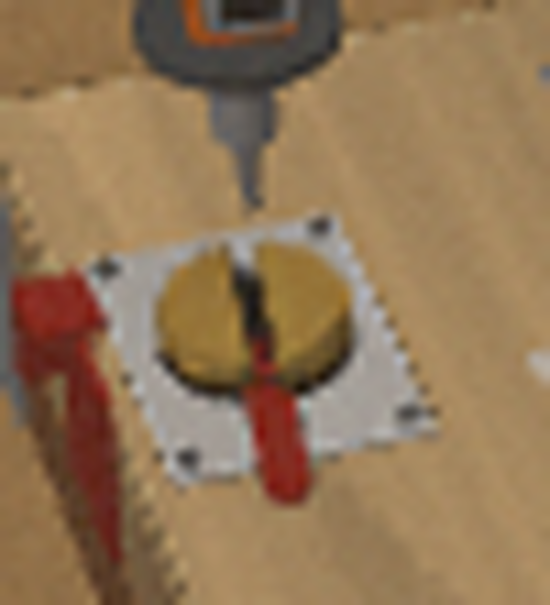

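The blade lines up with the slot. The tip's near corner is at zoom (255,207) and the disc centre at (255,313). After removing the camera's 1.8 mm bias, the x error is under 0.5 mm. I'll lower the key.

Emit:
arm_command(deltas=[0, 0, 0.001, 0.02, 0, 0, 0, 0, 0.014, 0, 0, 0, 0, 0, 0, 0, 0, 0, 0.003, 0, 0, 0, 0, 0.003, 0, 0, 0, 0, 0, 0])

```text
t: 9.35
ee_pos: [0.4783, 0.161, 0.1604]
tcp_rot: [180.0, 0.0, -172.7]
wrist_force: [-0.6, 0.9, -1.5]
finger_gap: 0.294
```

Emit:
arm_command(deltas=[0, 0, 0, 0.002, 0, 0, 0, 0, 0.0025, 0, 0, 0, 0, 0, 0, 0, 0, 0, 0, 0])

```text
t: 9.85
ee_pos: [0.4783, 0.1609, 0.1558]
tcp_rot: [180.0, 0.0, -172.7]
wrist_force: [0.5, -0.2, -1.5]
finger_gap: 0.297
```

Run:
```python
from plant import robot
import cv2
s=robot.sense();print(s['q'].round(1),s['ee_pos'],s['tcp_rot'],s['t'],s['finger_gap'],s['wrist_force'],s['torque'])
im=robot.capture("side")[:,:,::-1];cv2.imwrite("pics/side4.png",cv2.resize(im[170:235,255:315],None,fx=9,fy=9,interpolation=2))
```

```text
[-14.   17.9  -8.9 113.9   3.7  48.4  72.3] [0.47831156 0.16094677 0.15580356] [ 1.79997877e+02  5.69757038e-03 -1.72714208e+02] 9.85 0.29681339593876804 [ 0.51492382 -0.17408592 -1.48126881] [-0.00956006 -0.1390305   0.0296251 ]
```

View pics/side4.png

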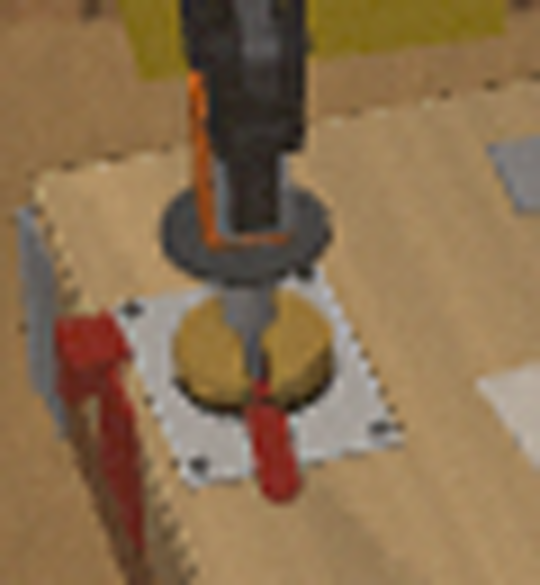

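The blade is in the slot at about 8.5 mm depth with no contact force. Turning clockwise.

Emit:
arm_command(deltas=[0, 0, 0, 0, 0.1, 0, 0, 0, 0, 0.14, 0, 0, 0, 0, 0.14, 0, 0, 0, 0, 0.14, 0, 0, 0, 0, 0.14, 0, 0, 0, 0, 0.14, 0, 0, 0, 0, 0.14, 0, 0, 0, 0, 0.14, 0, 0, 0, 0, 0.14, 0, 0, 0, 0, 0])

```text
t: 11.15
ee_pos: [0.4772, 0.1608, 0.1557]
tcp_rot: [-179.9, -0.0, 117.5]
wrist_force: [-2.7, -0.5, 0.6]
finger_gap: 0.299
```

Run:
```python
from plant import robot
import cv2
s=robot.sense();print(s['q'].round(1),s['ee_pos'],s['tcp_rot'],s['t'],s['finger_gap'],s['wrist_force'],s['torque'])
im=robot.capture("side")[:,:,::-1];cv2.imwrite("pics/side5.png",cv2.resize(im[170:235,255:315],None,fx=9,fy=9,interpolation=2))
```

```text
[-25.   17.6   3.9 114.3  -1.6  48.3   7.2] [0.47718421 0.16084226 0.1557028 ] [-1.79885223e+02 -1.54349715e-02  1.17486854e+02] 11.15 0.2993723285324473 [-2.72599726 -0.5342475   0.59551704] [-0.17712369  0.73120684  0.07634566]
```

View pics/side5.png

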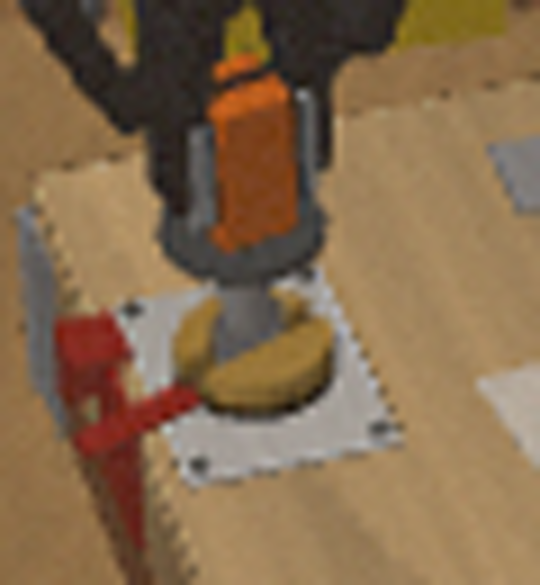

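The tongue has turned and has about 18–20° left to the keeper. Continuing gently.

Emit:
arm_command(deltas=[0, 0, 0, 0, 0.07, 0, 0, 0, 0, 0.07, 0, 0, 0, 0, 0.07, 0, 0, 0, 0, 0.06, 0, 0, 0, 0, 0.03, 0, 0, 0, 0, 0])

```text
t: 11.95
ee_pos: [0.4769, 0.1613, 0.1556]
tcp_rot: [-179.9, -0.0, 100.3]
wrist_force: [-5.6, 0.1, 3.7]
finger_gap: 0.294
```

Run:
```python
from plant import robot
import cv2
s=robot.sense();print(s['q'].round(1),s['ee_pos'],s['tcp_rot'],s['t'],s['finger_gap'],s['wrist_force'],s['torque'])
im=robot.capture("side")[:,:,::-1];cv2.imwrite("pics/side6.png",cv2.resize(im[170:235,255:315],None,fx=9,fy=9,interpolation=2))
```

```text
[-27.6  17.6   7.  114.4  -2.9  48.3  -8.7] [0.47690219 0.16126699 0.15555448] [-1.79858444e+02 -2.19701192e-02  1.00344763e+02] 11.95 0.2943350672090044 [-5.57789518  0.10342082  3.65818542] [0.04235767 1.4356833  0.10205975]
```

View pics/side6.png

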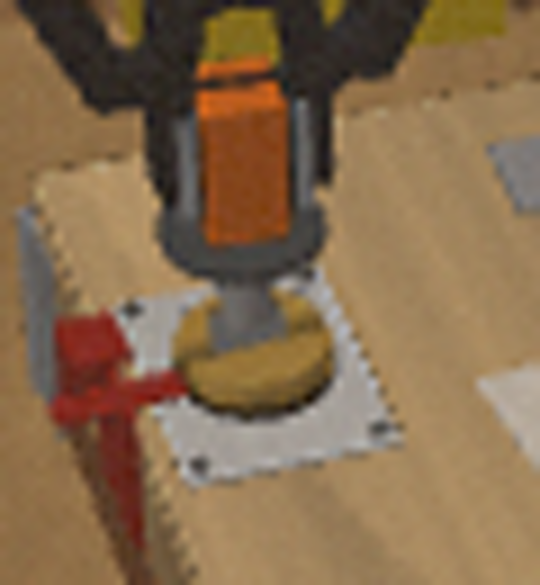

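Emit:
arm_command(deltas=[0, 0, 0, 0, 0.04, 0, 0, 0, 0, 0.04, 0, 0, 0, 0, 0.03, 0, 0, 0, 0, 0])

```text
t: 12.5
ee_pos: [0.4768, 0.1614, 0.1555]
tcp_rot: [-179.8, -0.0, 94.1]
wrist_force: [-4.8, 1.5, 2.9]
finger_gap: 0.297
```

Run:
```python
from plant import robot
import cv2
s=robot.sense();print(s['q'].round(1),s['ee_pos'],s['tcp_rot'],s['t'],s['finger_gap'],s['wrist_force'],s['torque'])
im=robot.capture("side")[:,:,::-1];cv2.imwrite("pics/side7.png",cv2.resize(im[170:235,255:315],None,fx=9,fy=9,interpolation=2))
```

```text
[-28.6  17.6   8.1 114.5  -3.4  48.3 -14.6] [0.47680474 0.16137839 0.15553634] [-1.79847458e+02 -7.14591815e-03  9.40709280e+01] 12.5 0.2967663640990103 [-4.82592687  1.47943075  2.92245216] [0.15548538 1.49144565 0.19164215]
```

View pics/side7.png

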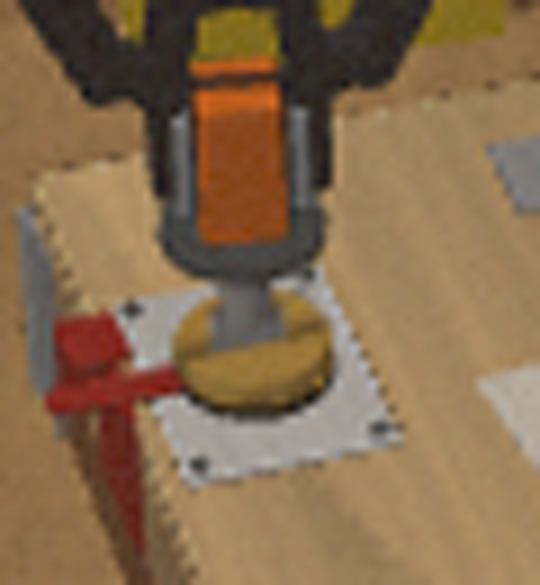

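Run:
```python
from h import *
o=(255,170)
for z in(.095,.1,.105,.11):
    a=back("side",cr((50,400),o,9),z);b=back("side",cr((180,380),o,9),z);c=np.array([.4804,.1575])
    print(z,a,b,np.degrees(np.arctan2(*(b-a)[::-1])),np.degrees(np.arctan2(*(c-a)[::-1])),np.hypot(*(c-a)))
c=back("side",cr((254,345),o,9),.105);print(c)
print("keeper",back("side",cr((90,330),o,9),.113))
s=proj
for th in(1.35,1.45,1.5708):
    f=np.radians(-74.3)-th
    for r in(.03,.064):
        print(th,r,((proj("side",(.4804+r*np.cos(f),.158+r*np.sin(f),.1))+.5-o)*9-.5).round())
```

```text
0.095 [0.41977449 0.14707508] [0.45813262 0.15484887] 11.456585112318258 9.756932036815666 0.06151529084241389
0.1 [0.42026994 0.14083904] [0.45844215 0.14857515] 11.456585112318423 15.487093318716575 0.06239560629409396
0.105 [0.42076538 0.13460301] [0.45875168 0.14230144] 11.456585112318574 21.004528948619217 0.06387925802566649
0.11 [0.42126083 0.12836697] [0.45906121 0.13602772] 11.456585112318406 26.22569494134617 0.06592552442516515
[0.48051849 0.15797185]
keeper [0.43243059 0.15712609]
1.35 0.03 [165. 391.]
1.35 0.064 [ 62. 428.]
1.45 0.03 [161. 385.]
1.45 0.064 [ 53. 416.]
1.5708 0.03 [157. 378.]
1.5708 0.064 [ 45. 400.]
```

Emit:
arm_command(deltas=[0, 0, 0, 0, 0.03, 0, 0, 0, 0, 0.03, 0, 0, 0, 0, 0, 0, 0, 0, 0, 0])

```text
t: 13.05
ee_pos: [0.4767, 0.1614, 0.1556]
tcp_rot: [-179.8, 0.0, 90.7]
wrist_force: [-5.4, 0.1, 3.4]
finger_gap: 0.296
```

Run:
```python
from plant import robot
import cv2
s=robot.sense();print(s['q'].round(1),s['ee_pos'],s['tcp_rot'],s['t'],s['finger_gap'],s['wrist_force'],s['torque'])
im=robot.capture("side")[:,:,::-1];cv2.imwrite("pics/side8.png",cv2.resize(im[170:235,255:315],None,fx=9,fy=9,interpolation=2))
```

```text
[-29.2  17.6   8.7 114.5  -3.6  48.3 -17.7] [0.47673411 0.16144013 0.15557438] [-1.79846230e+02  1.17323967e-02  9.07134606e+01] 13.05 0.2959226722459526 [-5.40310989  0.14406767  3.3879315 ] [0.10533937 1.61864603 0.53559136]
```

View pics/side8.png

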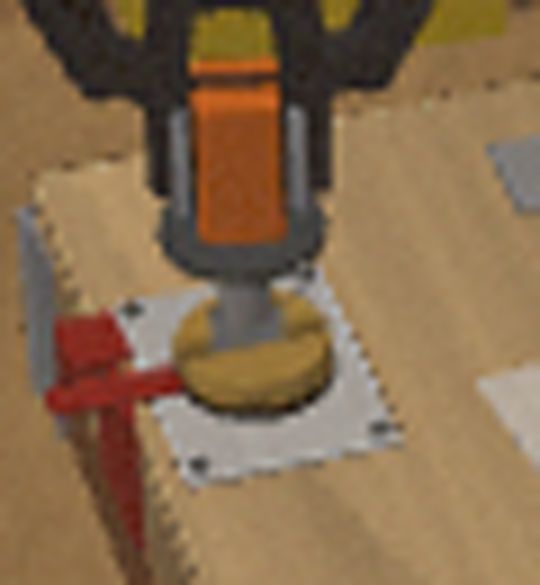

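The torque rose from 0.10 to 0.54 N m while the tongue stayed put, so the lock is against its stop. I'll ease back within the blade's play and lift out.

Emit:
arm_command(deltas=[0, 0, 0, 0, -0.06, 0, 0, 0, 0, -0.06, 0, 0, 0, 0, -0.02, 0, 0, 0, 0, 0])

```text
t: 13.6
ee_pos: [0.4784, 0.1614, 0.1557]
tcp_rot: [180.0, -0.0, 98.5]
wrist_force: [-1.9, 2.2, -2.6]
finger_gap: 0.298
```

Run:
```python
from plant import robot
s=robot.sense();print(s['ee_pos'],s['tcp_rot'],s['wrist_force'],s['torque'])
```

```text
[0.47839479 0.16137767 0.15571055] [ 1.79975887e+02 -3.25642100e-02  9.84952348e+01] [-1.85360979  2.20092138 -2.58918365] [0.53577816 0.39301573 0.10159248]
```

Emit:
arm_command(deltas=[0, 0, 0, -0.006, 0, 0, 0, 0, -0.008, 0, 0, 0, 0, -0.02, 0, 0, 0, 0, -0.03, 0, 0, 0, 0, -0.03, 0, 0, 0, 0, 0, 0])

```text
t: 14.35
ee_pos: [0.4806, 0.1612, 0.253]
tcp_rot: [179.6, -0.1, 98.4]
wrist_force: [0.4, 0.6, -1.6]
finger_gap: 0.294
```

Run:
```python
from plant import robot
import cv2
s=robot.sense();print(s['q'].round(1),s['ee_pos'],s['tcp_rot'],s['t'],s['finger_gap'],s['wrist_force'],s['torque'])
im=robot.capture("side")[:,:,::-1];cv2.imwrite("pics/side9.png",cv2.resize(im[130:235,245:325],None,fx=6,fy=6,interpolation=2))
```

```text
[-28.6  10.6   7.9 109.   -1.7  60.1 -11.6] [0.48061906 0.1612041  0.25300952] [ 1.79615253e+02 -7.56706250e-02  9.84352589e+01] 14.35 0.2937118681997799 [ 0.35160639  0.58476657 -1.55678188] [-0.0015293  -0.04983716  0.00501904]
```

View pics/side9.png

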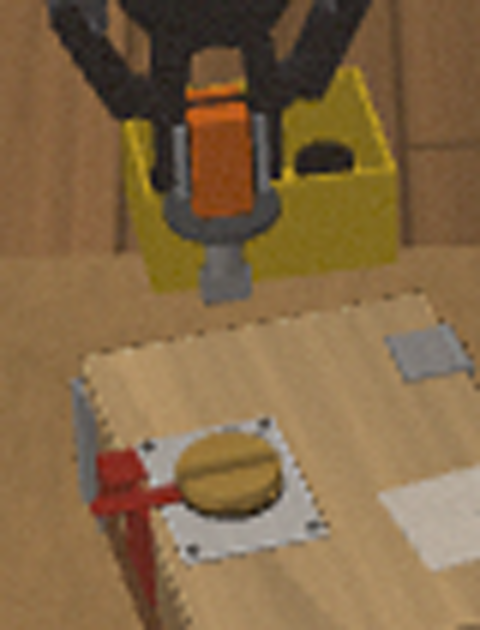

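Run:
```python
from h import *
o=(245,130)
a=back("side",cr((188,474),o,6),.105);b=back("side",cr((279,461),o,6),.105);print(np.degrees(np.arctan2(*(b-a)[::-1])),np.hypot(*(b-a)))
f=back("side",cr((84,355),o,6),.088);g=back("side",cr((425,293),o,6),.088);print("crate back edge",np.degrees(np.arctan2(*(g-f)[::-1])))
for z in(.1936,.2396,.2446,.2946):print(((proj("side",(.481,.161,z))+.5-o)*6-.5).round(1))
```

```text
10.555584955475108 0.04121178664285485
crate back edge 14.77455642309364
[222.1 303.6]
[217.6 214.7]
[217.1 204.8]
[212.  103.8]
```

The lock stays home: the tongue lies along the keeper, and the slot line's 10.6° ± a few degrees does not show undershoot. The key hangs plumb in the grip. Back to the stand.

Emit:
arm_command(deltas=[0, -0.0555, -0.0043, 0, 0, 0, -0.0555, -0.0043, 0, 0, 0, -0.0555, -0.0043, 0, 0, 0, -0.0555, -0.0043, 0, 0, 0, -0.0555, -0.0043, 0, 0, 0, -0.0555, -0.0043, 0, 0, 0, 0, 0, 0.05, 0, 0, 0, 0, 0.03, 0, 0, 0, 0, 0, 0, 0, 0, 0, 0, 0])

```text
t: 15.65
ee_pos: [0.5022, -0.1724, 0.1703]
tcp_rot: [180.0, 0.0, 98.5]
wrist_force: [0.5, 0.3, -1.5]
finger_gap: 0.297
```

Run:
```python
from plant import robot
from h import *
import cv2
s=robot.sense();print(s['q'].round(1),s['ee_pos'],s['tcp_rot'],s['t'],s['finger_gap'],s['wrist_force'],s['torque'])
im=robot.capture("side")[:,:,::-1];cv2.imwrite("pics/side10.png",cv2.resize(im[250:350,250:340],None,fx=6,fy=6,interpolation=2))
p=s['ee_pos'];print(((proj("side",(p[0],p[1],p[2]-.0594))+.5-(250,250))*6-.5).round())
```

```text
[ -1.1  19.7  20.7 110.6  -8.7  51.2  32.5] [ 0.50220807 -0.1724113   0.17032221] [1.79981664e+02 2.76535110e-02 9.84842030e+01] 15.65 0.2967063835834463 [ 0.52728966  0.2678724  -1.48178702] [-0.00091861  0.03453181 -0.01506089]
[256. 278.]
```

View pics/side10.png

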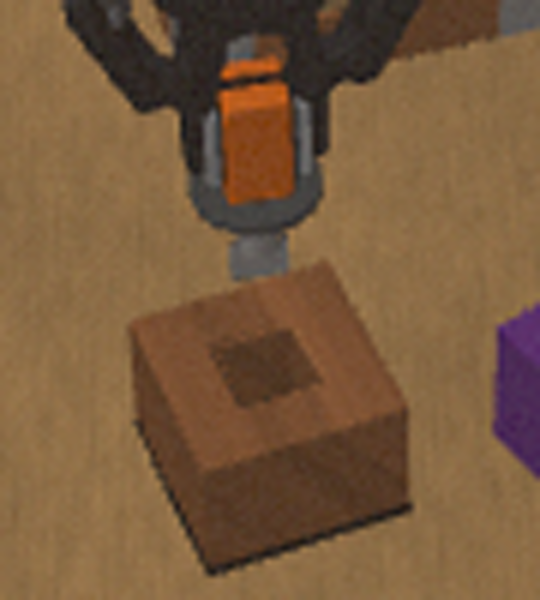

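Emit:
arm_command(deltas=[0, 0, 0.002, 0.03, 0, 0, 0, 0, 0.02, 0, 0, 0, 0, 0.015, 0, 0, 0, 0, 0.015, 0, 0, 0, 0, 0.008, 0, 0, 0, 0, 0, 0])

```text
t: 16.45
ee_pos: [0.5036, -0.1719, 0.0814]
tcp_rot: [-180.0, -0.0, 98.5]
wrist_force: [-0.3, 0.7, -0.8]
finger_gap: 0.3
```

Emit:
arm_command(deltas=[0, 0, 0, 0.003, 0, 0, 0, 0, 0.002, 0, 0, 0, 0, 0, 0, 0, 0, 0, 0, 0])

```text
t: 16.95
ee_pos: [0.5039, -0.172, 0.077]
tcp_rot: [180.0, 0.0, 98.5]
wrist_force: [-0.5, 0.4, -1.6]
finger_gap: 0.297
```

Emit:
arm_command(deltas=[0, 0, 0, 0.0013, 0, 0, 0, 0, 0, 0, 0.4, 0, 0, 0, 0, 1, 0, 0, 0, 0, 1, 0, 0, 0, 0, 1, 0, 0, 0, 0, 1, 0, 0, 0, 0, 1, 0, 0, 0, 0])

```text
t: 17.95
ee_pos: [0.5038, -0.1719, 0.0755]
tcp_rot: [-180.0, -0.0, 98.5]
wrist_force: [0.2, -0.0, -0.5]
finger_gap: 1.001
```

Emit:
arm_command(deltas=[1, 0, 0, -0.02, 0, 1, 0, 0, -0.03, 0, 1, 0, 0, -0.04, 0, 1, 0, 0, -0.04, 0, 1, 0, 0, -0.04, 0, 1, 0, 0, 0, 0, 1, 0, 0, 0, 0])

```text
t: 18.82
ee_pos: [0.5034, -0.1717, 0.245]
tcp_rot: [-180.0, -0.0, 98.5]
wrist_force: [-0.7, -0.2, -0.3]
finger_gap: 1.0
```

Run:
```python
from plant import robot
from h import *
import cv2
s=robot.sense();print(s['ee_pos'],s['tcp_rot'],s['t'],s['finger_gap'],s['wrist_force'])
im=robot.capture("side")[:,:,::-1];cv2.imwrite("pics/side11.png",im);cv2.imwrite("pics/side11z.png",cv2.resize(im[280:350,260:330],None,fx=8,fy=8,interpolation=2))
cv2.imwrite("pics/top11.png",robot.capture("top")[:,:,::-1])
```

```text
[ 0.50338942 -0.17165947  0.24504217] [-1.79974753e+02 -2.57504221e-02  9.84894034e+01] 18.825 1.0002040285693303 [-0.72442942 -0.20321171 -0.28705238]
```

View pics/side11z.png

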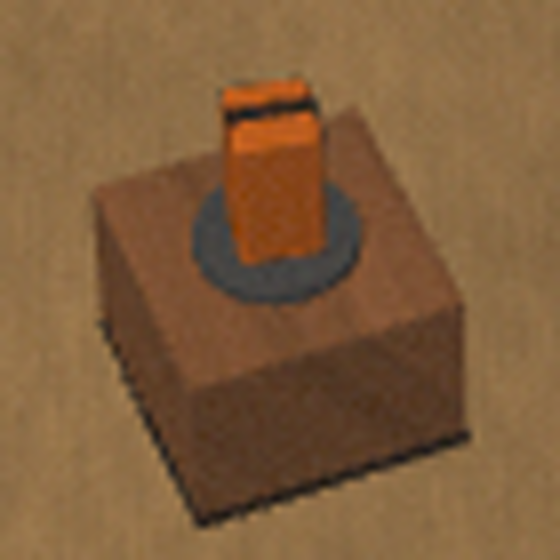

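View pics/side11.png

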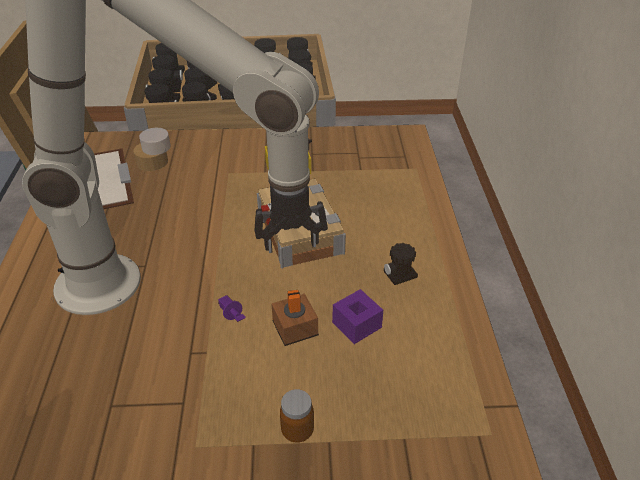

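View pics/top11.png

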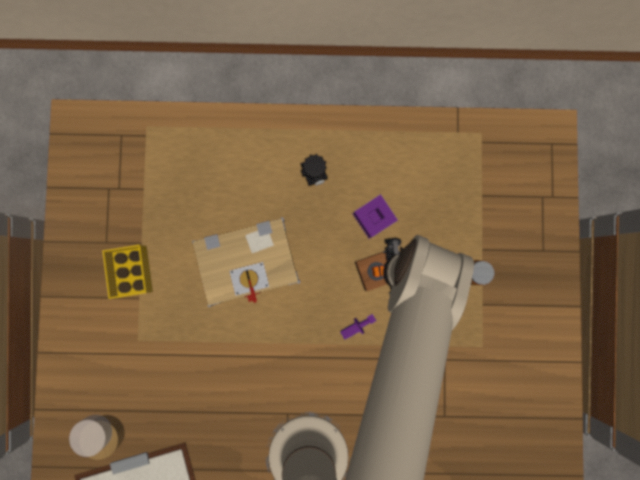

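The key is seated: flange flat on the stand, same pixels as at the start. The casting, jar and bin are unmoved. The purple decoy settled by itself early on (seen in the 2.85 s picture) and has stayed there. One last look at the lock from above.

Run:
```python
import cv2
im=cv2.imread("pics/top11.png");cv2.imwrite("pics/top11z.png",cv2.resize(im[240:315,205:305],None,fx=7,fy=7,interpolation=2))
```

```text
(no output)
```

View pics/top11z.png

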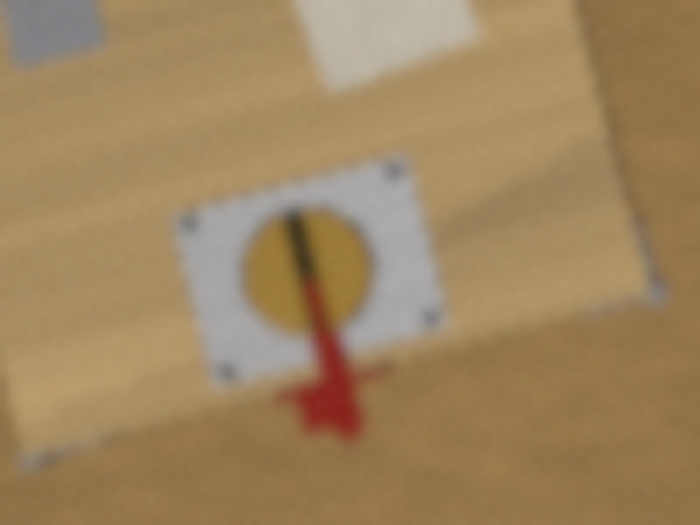

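The tongue runs (293,212)→(350,435), 14.3° off the image vertical. The crate's side edge is at 14.5°, so the tongue is square to the front edge. Handing in.

```bash
python3 -c "
from plant import robot
print(robot.close_job())"
```

```text
the job is handed in; nothing more can be done
None
```

I took the key from its stand, put its blade about 8.5 mm into the lock slot and turned the lock clockwise against its stop. I then put the key back in the stand, let go and backed off. The job was handed in at about 19 s of the 51 s allowed; no verdict is reported.

**Lock at its stop:** the turning torque rose from 0.10 to 0.54 N m while the tongue stayed put. From above, the tongue is at 14.3° and the crate's side edge at 14.5°, so it is square to the front, over the keeper.

**Key in its stand:** the flange sits flat on the stand, at the same pixels as at the start. The gripper is open and its fingers are about 130 mm above the key, touching nothing.

**Bystanders:** the casting, jar and bin are at the same image positions as before.

**Checks that disagreed:**
- The two cameras differed by about 3 mm in x and up to 6 mm in y, so I used averages and corrected the lock position against the held key.
- A rough side-view reading of the slot gave 10.6° instead of about 15°. I put that down to pixel error, because it would mean the lock had gone past its stop.
- The purple decoy key had moved a little by the 2.85 s picture, before the gripper had come down to the bench. It did not fall off.

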